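# Bolt the resin curing box and hold its lamp lever at the third click

## Robot

A 6-joint arm with a two-finger parallel gripper is mounted at the origin on the work surface. World frame = base frame: x ahead of the robot, y to its left, z up, the work surface at z = 0. Lengths are in m, angles in rad, forces in N, time in s.
With the tool pointing down it reaches from about 0.325 to 0.775 m from the base axis. Payload 5.5 kg.
Tool frame: the origin (TCP) lies at the very end of the fingers, on their centre line; the grasp point (between the pads) lies 19 mm behind it (robot.pinch_z is the distance from the TCP to the grasp point, in m); x points along the fingers, y is the direction in which the jaws open and shut, and the axes are right-handed (so a half turn about x gives the same grasp; the last joint's range is limited). The gripper opens to 85 mm and grips with 20 to 120 N. Pads are 22 mm wide; open, the fingers measure 114 mm over their backs; the gripper's body (76 mm by 85 mm) begins 54 mm behind the grasp point. The pads swing forward as they close: fully open they stand 13 mm farther back than shut.
Start: joints at [-0.057, 0.091, 1.231, -0, 1.82, -0.057], TCP at [0.6, -0, 0.231] pointing down, gripper open.
Joint ranges: [-2.87, 2.87], [-0.86, 2.18], [0.17, 2.46], [-1.51, 4.65], [0.06, 2.69], [-2.65, 2.65]. Speed limits (rad/s): [2.57, 2.57, 3.01, 3.14, 3.14, 3.14].

## Interface

Orientations are given as [roll, pitch, yaw] about the fixed x, y, z axes, in that order (R = Rz(yaw) Ry(pitch) Rx(roll)).
In Python, from cell import robot gives the robot as it stands. The module is installed in compiled form; this text tells all that it offers.
- The arm moves only by the tool step_arm, never from a script. Its argument "deltas" is a list of rows, each a list of 3 entries, a list of its own where there are three numbers: the shift along the world's x, y, z in m, then the turn, a rotation vector about the world's x, y, z in degrees, then the finger opening in m, from 0 to 0.0854. In form: [[[tx, ty, tz], [ax, ay, az], hand], ...]. A call has 1 to 10 rows; each row shifts and turns the commanded pose from where the row before left it; what a row does not reach is not made up. A row lasts 1/8 s, in which the tool goes at most 62.5 mm and 10.7 degrees, less where a joint would pass 70% of its speed; a pose out of reach is approached as far as the arm can. A call is refused whole if a number of a shift passes 0.0625 or a number of a turn 10.7, either way. A call with a gripper value outside its range is refused whole. The fingers move at their own pace and stop on an object; "squeeze" is the grip in N (left out, the last holds). Time passes only in rows, so rows that do not move let the fingers close. It gives the time, the measured TCP pose, the force and the opening at its end, in the units of the state.
- robot.read_state(): the state, without advancing time (a new reading comes with each control period).
- robot.grab_frame(name): name is "scene" or "side" or "wrist"; returns a dict with "frame" (420x560x3 uint8, red, green, blue), "depth" (420x560 float32, m along the optical axis (not along the pixel's ray), 0 where there is no reading), "fx", "fy", "cx", "cy" (pixels), "extrinsics" (4x4, takes a point from world to camera coordinates). Camera axes: x right, y down, z forward; pixel columns grow to the right and rows downward; lengths in m; the calibration is good to about 2 mm. A picture is of the moment at which its call begins.
- robot.hand_in(): hands the job in, once; it reports no verdict.
The state is a dict: "time_s": time; "joint_pos": joint angles; "qvel": joint speeds; "tau": joint torques, N m; "ee_pos": TCP position; "tool_rot": TCP orientation; "wrist_force": force on the tool from outside, world axes, zero at the start; "wrist_torque": the same for the moment, N m; "width": opening from 0.0 (shut) to 1.0 (fully open).
Only numpy, scipy, OpenCV 4.12 (cv2) and the standard library are available. Lean on these libraries where they do the work, as an engineer would, in place of code of your own. Each camera call takes 0.05 s, during which the arm holds its last target.

## Task

Slide the red-knobbed bolt on top of the curing box fully home into its brass keeper; only then press the lamp post's orange spring lever down past the first and second clicks to the third (the green mark), never running it down onto the bottom stop at the red mark. The lever springs back when let go, so finish while still holding it down at the third click, with the bolt still home. Leave the cups, pots, bowl and bottles where they stand.

Things in the scene. Friction and masses are not known exactly. Their poses are not given: they have to be found in the camera images.
- curing_box: white box 180 (x) x 260 (y) x 110 (z) mm, fixed to the table, amber window in its top. Origin: centre of its underside. The bolt lies on its top along its own y axis, 50 mm to the +x side of the middle; it slides to the box's own +y. The box may stand left or right, turned up to 20 degrees.
- bolt_knob (a point): the grip point of the bolt's upright red knob: a cylinder 16 mm in diameter whose top stands 173 mm above the table; this point is on its axis, 16 mm below its top. The steel rod (10 mm) and its two dark straps on the box lie up to 130 mm above the table, the straps 21 and 18 mm clear of the knob's axis at the two ends of its travel. The knob can be pinched from above or pushed sideways.
- keeper_mouth (a point): mouth of the brass keeper (24 x 24 mm, top 130 mm above the table), on the rod's axis, 121 mm above the table; the bolt goes from the knob towards this point
- bolt (a joint): slide of the bolt in m: 0 fully drawn back, 0.045 fully home against its stop (the rod is then 20 mm inside the keeper). Starts anywhere from 0 to 0.012. Friction about 2.5 N; it stays where it is left.
- lamp_post: grey post 80 x 80 mm, 125 mm tall, on a 110 x 100 mm steel foot, fixed to the table. Origin: centre of its underside. Its lever sticks out of the face towards its own +x (the side away from the robot, turned up to 23 degrees). It may stand left or right, on the other side from the box. On that face, either side of the slot, marks show where the lever's middle height comes: black (rest), two white (first and second click), green (third), red (bottom stop).
- lever_pad (a point): centre of the top face of the orange lever pad, which is 36 mm (the post's x) x 50 mm (the post's y) and 10 mm thick, 80 mm from the post's middle, 22 mm clear of the post's face; the top face is 120 mm above the table at rest and moves straight down when pressed
- lamp_lever (a joint): travel of the lever in m: 0 at rest (up), growing as it is pressed down. Clicks at 0.012, 0.024 and 0.036 (the third), bottom stop at 0.046. The spring pushes back with about 5 N at rest to 8 N at the third click, with a ripple of 2.5 N either way at each click; it returns to 0 by itself when let go.
- pigment_pot: small glass jar with blue lid, 36 mm diameter, 40 mm tall, standing on the curing box's top near the corner away from bolt and keeper; loose. Origin: centre of its underside. Not to be disturbed.
- silver_cup: grey mixing cup, 72 mm across its rim, 95 mm tall, standing behind the lamp post (robot side); loose. Origin: centre of its underside. Not to be disturbed.
- blue_cup: blue mixing cup, 72 mm across, 85 mm tall, standing beyond the curing box; loose. Origin: centre of its underside. Not to be disturbed.
- gold_bowl: brass-coloured bowl, 84 mm across, 45 mm tall, in the middle, far from the robot; loose. Origin: centre of its underside. Not to be disturbed.
- resin_bottle: clear bottle, 68 mm diameter, 190 mm tall, at the left side; loose. Origin: centre of its underside. Not to be disturbed.
- hardener_bottle: amber bottle, 54 mm diameter, 150 mm tall, at the left side; loose. Origin: centre of its underside. Not to be disturbed.
- stick_cup: white cup, 68 mm across, 90 mm tall, with stirring sticks up to 135 mm, at the right side; loose. Origin: centre of its underside. Not to be disturbed.

How it is judged:
By the outcome, as a careful person would: the job done as asked, in the order asked, and still so for the second after the job is handed in, while the arm keeps its last pose, push and grip.
It also fails if it takes over 48 s, if anything falls off the work surface, if the arm or the gripper's body presses on something with over 40 N, if the wrist force passes 120 N, or if a joint passes its speed limit or range.

## Working session

There is one attempt and no reset: what is moved stays moved. The work goes in short steps, Python scripts to look and compute and a tool call to move; the robot and the scene stay as the last step left them, time stands still between calls to the robot, and variables do not carry over. Pictures are saved under pics/ and viewed, and the job is handed in when it is done.

Besides the shell and the picture viewer there is one more tool, called after "Call:" as a command line: name --argument value ..., lists and objects as JSON in quotes. step_arm: Moves the arm, as the interface text tells. Its arguments: {"type":"object","properties":{"deltas":{"type":"array","items":{"type":"array"}},"squeeze":{"type":"number"}},"required":["deltas"]}

```bash
mkdir -p pics; cat > h.py <<'E'
import numpy as np,cv2
from cell import robot
def grab(n,fn=None):
    f=robot.grab_frame(n)
    np.savez(''+n+'.npz',**f)
    if fn: cv2.imwrite('pics/'+fn,cv2.cvtColor(f['frame'],cv2.COLOR_RGB2BGR))
    return f
def world(f,u,v,d=None):
    if d is None: d=f['depth'][int(v),int(u)]
    p=np.array([(u-f['cx'])/f['fx']*d,(v-f['cy'])/f['fy']*d,d,1])
    return (np.linalg.inv(f['extrinsics'])@p)[:3]
def cloud(f):
    h,w=f['depth'].shape;v,u=np.mgrid[:h,:w];d=f['depth']
    P=np.stack([(u-f['cx'])/f['fx']*d,(v-f['cy'])/f['fy']*d,d,np.ones_like(d)],-1)
    return (P@np.linalg.inv(f['extrinsics']).T)[...,:3]
def plane(f,u,v,z):
    T=np.linalg.inv(f['extrinsics']);o=T[:3,3]
    r=T[:3,:3]@np.array([(u-f['cx'])/f['fx'],(v-f['cy'])/f['fy'],1])
    return o+r*(z-o[2])/r[2]
E
python3 - <<'E'
from h import *
for n in ['scene','side','wrist']: 
    f=grab(n,n+'0.png'); print(n,np.linalg.inv(f['extrinsics'])[:3].round(3).tolist(),f['fx'])
print(robot.read_state())
E
```

```text
scene [[0.758, 0.538, -0.368, 0.955], [0.652, -0.631, 0.42, -0.446], [-0.007, -0.559, -0.829, 1.002]] 385.5510492763889
side [[0.98, -0.114, 0.166, 0.388], [-0.201, -0.488, 0.85, -0.94], [-0.016, -0.865, -0.501, 0.667]] 381.9853457023542
wrist [[1.0, 0.0, -0.002, 0.6], [-0.001, -0.951, -0.31, 0.079], [-0.002, 0.31, -0.951, 0.373]] 348.8187138628041
{'time_s': 0.15, 'joint_pos': array([-5.67181581e-02,  9.17078563e-02,  1.23161828e+00, -3.50986533e-06,
        1.81977876e+00, -5.66978118e-02]), 'qvel': array([ 6.10044172e-04, -2.39892780e-03, -2.57597941e-03, -5.62353062e-04,
        1.38743424e-03, -6.42151729e-05]), 'tau': array([ 1.18562282e-03, -4.59372532e+01, -4.18527281e+01, -2.23398712e-05,
        9.54780931e-03, -9.16542831e-06]), 'ee_pos': array([ 5.99792887e-01, -2.07340195e-06,  2.30392379e-01]), 'tool_rot': array([-1.62524388,  1.56928408,  3.08712389]), 'wrist_force': array([ 0.16132215, -0.92543468, -0.0314698 ]), 'wrist_torque': array([-0.05878814, -0.0686989 ,  0.00452641]), 'width': 0.9991851068115438}
```

View pics/scene0.png

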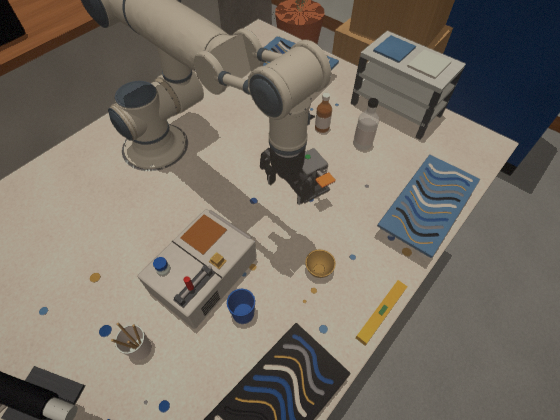

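View pics/side0.png

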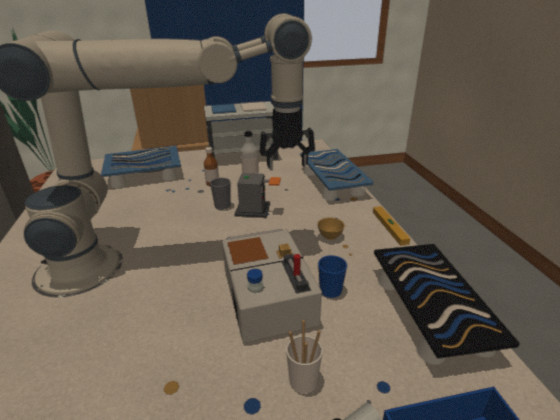

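View pics/wrist0.png

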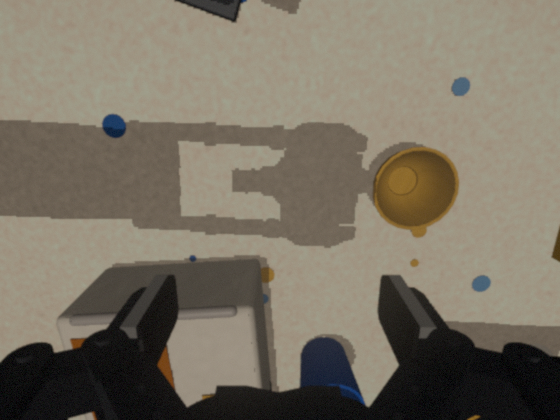

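The scene view shows the box at (200,265), with the red knob near (188,283) and the brass keeper at (217,260). The orange pad is near (325,180), partly behind the hand. The side view shows the post at (252,195) and the pad at (275,181). Next I'll measure these.

```bash
cat > m.py <<'E'
from h import *
def blobs(n,lo,hi,zr,hue2=None,name=''):
    f=np.load(n+'.npz');hsv=cv2.cvtColor(f['frame'],cv2.COLOR_RGB2HSV);C=cloud(f)
    m=cv2.inRange(hsv,lo,hi)
    if hue2: m|=cv2.inRange(hsv,*hue2)
    m[(C[...,2]<zr[0])|(C[...,2]>zr[1])|(C[...,0]<.25)]=0
    k,l,s,c=cv2.connectedComponentsWithStats(m)
    for i in range(1,k):
        if s[i,4]>12:
            P=C[l==i];print(name,n,'px',c[i].round(1),'box',s[i].tolist(),'med',np.median(P,0).round(4),'min',np.percentile(P,3,0).round(3),'max',np.percentile(P,97,0).round(3))
E
python3 - <<'E'
from m import *
for n in ['scene','side']:
    blobs(n,(0,150,80),(6,255,255),(.10,.19),((172,150,80),(180,255,255)),'red')
    blobs(n,(15,120,60),(28,255,255),(.08,.15),None,'brass')
    blobs(n,(6,150,120),(18,255,255),(.06,.16),None,'orange')
    blobs(n,(100,120,40),(125,255,255),(.12,.17),None,'bluelid')
    f=np.load(n+'.npz');C=cloud(f);hsv=cv2.cvtColor(f['frame'],cv2.COLOR_RGB2HSV)
    # box top plane
    m=(abs(C[...,2]-.11)<.006)&(C[...,1]<.05)&(C[...,0]>.3)&(C[...,0]<.8)
    p=C[m][:,:2].astype(np.float32)
    print(n,'boxtop',len(p),cv2.minAreaRect(p*1000))
    m=(abs(C[...,2]-.125)<.006)&(C[...,1]>.05)&(C[...,0]>.3)&(C[...,0]<.8)&(C[...,1]<.5)
    p=C[m][:,:2].astype(np.float32)
    print(n,'post',len(p),cv2.minAreaRect(p*1000) if len(p) else 0)
cv2.imwrite('pics/z1.png',cv2.resize(cv2.imread('pics/scene0.png')[200:330,120:280],None,fx=4.5,fy=4.5,interpolation=2))
cv2.imwrite('pics/z2.png',cv2.resize(cv2.imread('pics/side0.png')[140:300,190:350],None,fx=3.7,fy=3.7,interpolation=2))
E
```

```text
red scene px [187.7 282.7] box [184, 277, 9, 13, 69] med [ 0.5575 -0.3031  0.1654] min [ 0.549 -0.308  0.133] max [ 0.561 -0.296  0.175]
brass scene px [420.9   8.4] box [396, 0, 54, 22, 614] med [0.3564 1.2031 0.1114] min [0.259 1.19  0.082] max [0.413 1.33  0.146]
brass scene px [330.  178.9] box [327, 177, 8, 5, 13] med [0.6106 0.1953 0.1183] min [0.6   0.188 0.117] max [0.618 0.206 0.121]
brass scene px [217.2 260.4] box [209, 253, 17, 16, 148] med [ 0.5517 -0.2075  0.1272] min [ 0.535 -0.218  0.111] max [ 0.562 -0.193  0.133]
brass scene px [135.1 330.6] box [133, 326, 5, 11, 18] med [ 0.5294 -0.4542  0.1143] min [ 0.528 -0.459  0.084] max [ 0.531 -0.45   0.134]
brass scene px [124.8 331.4] box [122, 328, 7, 8, 17] med [ 0.5064 -0.4716  0.1004] min [ 0.504 -0.473  0.082] max [ 0.51  -0.469  0.113]
brass scene px [118.5 342. ] box [112, 339, 13, 7, 23] med [ 0.5218 -0.4945  0.1101] min [ 0.519 -0.499  0.086] max [ 0.524 -0.491  0.137]
brass scene px [131.5 343.6] box [128, 341, 8, 6, 17] med [ 0.547  -0.4783  0.1082] min [ 0.542 -0.48   0.083] max [ 0.551 -0.476  0.138]
orange sc
[... 1530 characters left out ...]
0.1783 0.1175] min [0.579 0.16  0.113] max [0.612 0.207 0.119]
orange side px [284.1 246.7] box [281, 245, 8, 5, 27] med [ 0.5443 -0.2042  0.1276] min [ 0.536 -0.214  0.127] max [ 0.553 -0.197  0.129]
bluelid side px [238.7  85.4] box [205, 80, 66, 12, 496] med [0.6342 1.5236 0.1434] min [0.435 1.51  0.122] max [0.82  1.539 0.168]
bluelid side px [254.3 275.5] box [248, 269, 14, 14, 160] med [ 0.4558 -0.3191  0.1476] min [ 0.444 -0.328  0.138] max [ 0.469 -0.3    0.15 ]
side boxtop 4710 ((501.43145751953125, -301.30859375), (178.5514373779297, 401.6416015625), 3.8326966762542725)
side post 335 ((522.1245727539062, 316.5712890625), (194.42276000976562, 335.80084228515625), 14.065895080566406)
```

View pics/z1.png

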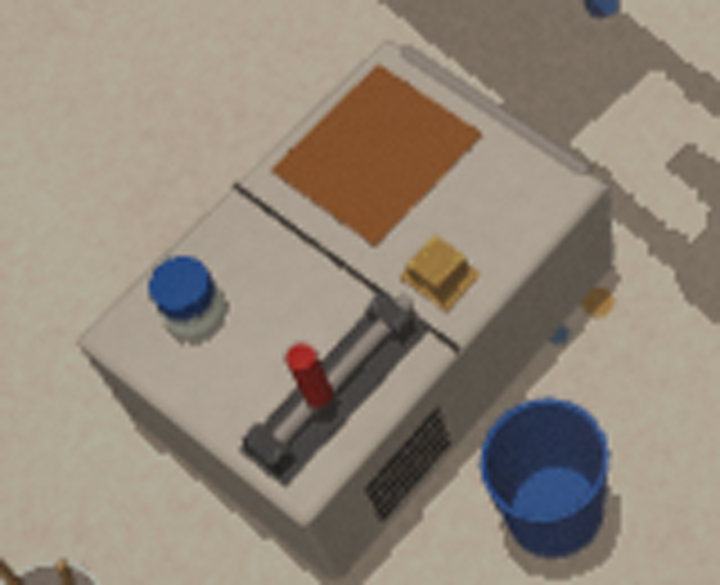

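View pics/z2.png

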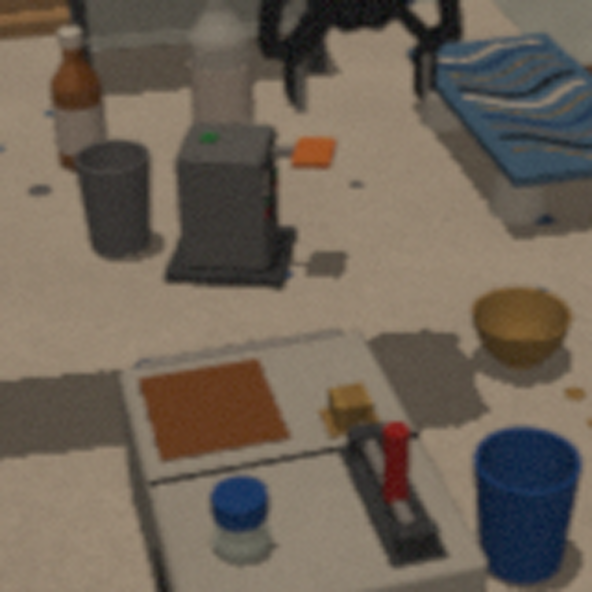

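```bash
python3 - <<'E'
from m import *
F={n:np.load(n+'.npz') for n in ['scene','side']}
print('knobtop',plane(F['scene'],186.6,279.3,.173).round(4),plane(F['side'],297,256.2,.173).round(4))
for n,seed,z in [('scene',(200,300),.11),('side',(270,265),.11)]:
    f=F[n];C=cloud(f)
    m=(abs(C[...,2]-z)<.006)&(C[...,1]<-.05)&(C[...,1]>-.42)&(C[...,0]>.35)&(C[...,0]<.7)
    m=cv2.morphologyEx(m.astype(np.uint8),cv2.MORPH_OPEN,np.ones((3,3)))
    k,l,s,c=cv2.connectedComponentsWithStats(m);i=1+s[1:,4].argmax()
    hull=cv2.convexHull((C[l==i][:,:2]*1000).astype(np.float32))
    print(n,s[i],cv2.minAreaRect(hull))
for n in F:
    f=F[n];C=cloud(f)
    m=(abs(C[...,2]-.125)<.007)&(C[...,1]>.05)&(C[...,1]<.35)&(C[...,0]>.4)&(C[...,0]<.65)
    k,l,s,c=cv2.connectedComponentsWithStats(m.astype(np.uint8))
    for i in range(1,k):
        if s[i,4]>15: print(n,'post',s[i],cv2.minAreaRect((C[l==i][:,:2]*1000).astype(np.float32)))
    hsv=cv2.cvtColor(f['frame'],cv2.COLOR_RGB2HSV)
    m=cv2.inRange(hsv,(5,150,120),(25,255,255));m[(C[...,2]<.1)|(C[...,2]>.13)|(C[...,1]<.1)|(C[...,1]>.3)]=0
    v,u=np.nonzero(m);P=np.array([plane(f,a,b,.12)[:2] for a,b in zip(u,v)]).astype(np.float32)*1000
    print(n,'pad',cv2.minAreaRect(P),P.mean(0))
    m=(C[...,2]>.03)&(C[...,2]<.3)&(C[...,1]>.08)&(C[...,1]<.45)&(C[...,0]>.3)&(C[...,0]<.8)
    k,l,s,c=cv2.connectedComponentsWithStats(m.astype(np.uint8))
    for i in range(1,k):
        if s[i,4]>60: P=C[l==i];print(n,'obj',c[i].round(),P.min(0).round(3),P.max(0).round(3))
E
```

```text
knobtop [ 0.554 -0.301  0.173] [ 0.5505 -0.3068  0.173 ]
scene [ 138  209  116  108 5492] ((498.3207702636719, -229.4119415283203), (181.6315460205078, 262.8603515625), 3.965003728866577)
side [ 223  229   98   81 4590] ((496.77642822265625, -231.82237243652344), (178.55145263671875, 262.3574523925781), 3.832676887512207)
scene post [302 148  33  39 565] ((550.40283203125, 202.34898376464844), (78.4134521484375, 140.79493713378906), 69.9200210571289)
scene pad ((600.0712280273438, 183.9351348876953), (48.206634521484375, 35.4622688293457), 70.02118682861328) [600.20874 183.59767]
scene obj [322. 114.] [0.374 0.426 0.03 ] [0.428 0.45  0.154]
scene obj [317. 168.] [0.49  0.159 0.03 ] [0.623 0.259 0.131]
scene obj [403. 195.] [0.777 0.185 0.058] [0.8   0.449 0.074]
side post [238 173  27  13 259] ((522.2128295898438, 208.3821563720703), (80.68853759765625, 82.76798248291016), 68.23298645019531)
side post [270 179  10   5  25] ((595.1434936523438, 174.0602569580078), (30.502243041992188, 29.909006118774414), 79.4345932006836)
side pad ((594.0349731445312, 176.05043029785156), (52.834415435791016, 33.07281494140625), 76.51626586914062) [594.3662  174.50319]
side obj [217. 180.] [0.37  0.227 0.03 ] [0.456 0.45  0.149]
side obj [320. 175.] [0.776 0.183 0.03 ] [0.8   0.449 0.07 ]
side obj [254. 189.] [0.473 0.156 0.03 ] [0.62  0.449 0.127]
```

Two views agree on these positions:
- **Box:** yaw is about +4°, centre (0.4975, −0.2305). The knob is near (0.5525, −0.304), which fits the line 50 mm off the box's middle.
- **Post:** yaw is about −20°, pad near (0.597, 0.180).

Next I'll move above the knob.

Call:
step_arm --deltas '[[[-0.008,-0.05,0],[0,0,2],0.05],[[-0.008,-0.05,0],[0,0,2],0.05],[[-0.008,-0.05,0],[0,0,0],0.05],[[-0.008,-0.05,0],[0,0,0],0.05],[[-0.008,-0.05,0],[0,0,0],0.05],[[-0.0075,-0.054,0],[0,0,0],0.05],[[0,0,0],[0,0,0],0.05],[[0,0,0],[0,0,0],0.05]]' --squeeze 30

```text
time_s: 1.15
ee_pos: [0.5525, -0.3037, 0.2308]
tool_rot: [-2.742, 1.57, 2.04]
wrist_force: [0.1, 0.6, 0.9]
width: 0.585
```

```bash
python3 - <<'E'
from m import *
f=grab('wrist','w1.png')
blobs('wrist',(0,150,60),(6,255,255),(.10,.19),((172,150,60),(180,255,255)),'red')
blobs('wrist',(15,120,40),(28,255,255),(.08,.15),None,'brass')
s=robot.read_state();print(s['ee_pos'],s['tool_rot'],s['wrist_force'])
E
```

```text
red wrist px [277.7 218.3] box [266, 197, 24, 43, 852] med [ 0.5522 -0.2977  0.172 ] min [ 0.546 -0.308  0.132] max [ 0.559 -0.295  0.174]
brass wrist px [155.8  39.5] box [87, 0, 131, 81, 8579] med [ 0.463  -0.1943  0.1119] min [ 0.421 -0.218  0.111] max [ 0.5   -0.171  0.113]
brass wrist px [277.7  67.3] box [253, 45, 52, 46, 2283] med [ 0.5459 -0.207   0.1298] min [ 0.529 -0.22   0.111] max [ 0.563 -0.193  0.132]
brass wrist px [236.1 363.4] box [230, 337, 13, 48, 235] med [ 0.5259 -0.4532  0.1083] min [ 0.519 -0.494  0.081] max [ 0.529 -0.448  0.138]
brass wrist px [215.8 361. ] box [209, 347, 15, 29, 117] med [ 0.5043 -0.4705  0.1009] min [ 0.501 -0.472  0.082] max [ 0.508 -0.469  0.116]
brass wrist px [255.1 370.7] box [252, 354, 7, 34, 99] med [ 0.5426 -0.4775  0.1025] min [ 0.539 -0.479  0.082] max [ 0.546 -0.476  0.12 ]
[ 0.55275676 -0.30303775  0.2310847 ] [-2.97283748  1.57003346  1.81020007] [ 0.21521911 -0.43102134  0.44005169]
```

View pics/w1.png

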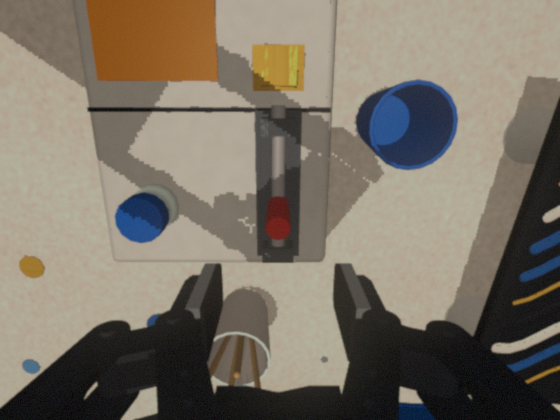

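```bash
python3 - <<'E'
from h import *
f=np.load('wrist.npz')
for v in (226,228,230): print(plane(f,278,v,.173).round(4))
# top pixels by depth
C=cloud(f);hsv=cv2.cvtColor(f['frame'],cv2.COLOR_RGB2HSV)
m=(cv2.inRange(hsv,(0,120,40),(8,255,255))|cv2.inRange(hsv,(170,120,40),(180,255,255)))>0
m&=abs(C[...,2]-.173)<.004
print(cv2.minAreaRect((C[m][:,:2]*1000).astype(np.float32)))
E
```

```text
[ 0.5526 -0.3009  0.173 ]
[ 0.5527 -0.3022  0.173 ]
[ 0.5528 -0.3035  0.173 ]
((552.568359375, -302.19915771484375), (15.196277618408203, 15.560093879699707), 76.08779907226562)
```

The knob axis is at (0.5526, −0.302), centred between the fingers, and its measured top is 15 mm wide. I'll descend and pinch.

Call:
step_arm --deltas '[[[0,0.001,-0.03],[0,0,0],0.05],[[0,0,-0.03],[0,0,0],0.05],[[0,0,-0.02],[0,0,0],0.05],[[0,0,-0.013],[0,0,0],0.05],[[0,0,0],[0,0,0],0.01],[[0,0,0],[0,0,0],0.01],[[0,0,0],[0,0,0],0.01],[[0,0,0],[0,0,0],0.01]]' --squeeze 30

```text
time_s: 2.2
ee_pos: [0.5525, -0.3032, 0.1396]
tool_rot: [0.77, 1.57, -0.732]
wrist_force: [-4.8, 2.2, 3.8]
width: 0.179
```

Gripped: the opening is 15 mm against the 16 mm knob. Sliding now.

Call:
step_arm --deltas '[[[-0.0005,0.008,0],[0,0,0],0.01],[[-0.0006,0.008,0],[0,0,0],0.01],[[-0.0005,0.008,0],[0,0,0],0.01],[[-0.0006,0.006,0],[0,0,0],0.01],[[0,0,0],[0,0,0],0.01]]'

```text
time_s: 2.82
ee_pos: [0.5504, -0.2727, 0.1396]
tool_rot: [0.871, 1.569, -0.63]
wrist_force: [-4.3, -0.3, 6.5]
width: 0.175
```

Call:
step_arm --deltas '[[[-0.0002,0.003,0],[0,0,0],0.01],[[-0.0002,0.003,0],[0,0,0],0.01],[[0,0,0],[0,0,0],0.01]]'

```text
time_s: 3.2
ee_pos: [0.5502, -0.2696, 0.1396]
tool_rot: [0.341, 1.564, -1.161]
wrist_force: [-1.5, -9.7, 3.3]
width: 0.175
```

Call:
step_arm --deltas '[[[-0.0002,0.003,0],[0,0,0],0.01],[[0,0,0],[0,0,0],0.01]]'

```text
time_s: 3.45
ee_pos: [0.5502, -0.2694, 0.1397]
tool_rot: [0.275, 1.559, -1.23]
wrist_force: [1.5, -19.3, 0.7]
width: 0.177
```

Call:
step_arm --deltas '[[[-0.0002,0.003,0],[0,0,0],0.01],[[0,0,0],[0,0,0],0.01]]'

```text
time_s: 3.7
ee_pos: [0.5502, -0.2694, 0.1397]
tool_rot: [0.256, 1.554, -1.252]
wrist_force: [3.1, -29.2, -1.3]
width: 0.177
```

The bolt stopped hard after about 33 mm, with roughly 29 N against the push. That is consistent with a start near 12 mm. I'll take off the push, release, lift and look.

Call:
step_arm --deltas '[[[0.0004,-0.007,0],[0,0,0],0.01],[[0,0,0],[0,0,0],0.01],[[0,0,0],[0,0,0],0.05],[[0,0,0],[0,0,0],0.05],[[0,0,0],[0,0,0],0.05],[[0,0,0.03],[0,0,0],0.05],[[0,0,0.04],[0,0,0],0.05],[[0,-0.02,0.02],[0,0,0],0.05],[[0,0,0],[0,0,0],0.05]]'

```text
time_s: 4.82
ee_pos: [0.5505, -0.2889, 0.2301]
tool_rot: [0.969, 1.567, -0.533]
wrist_force: [0.2, -0.1, 0.1]
width: 0.586
```

```bash
python3 - <<'E'
from m import *
f=grab('wrist','w2.png')
C=cloud(f);hsv=cv2.cvtColor(f['frame'],cv2.COLOR_RGB2HSV)
m=(cv2.inRange(hsv,(0,120,40),(8,255,255))|cv2.inRange(hsv,(170,120,40),(180,255,255)))>0
m&=abs(C[...,2]-.173)<.004
print(cv2.minAreaRect((C[m][:,:2]*1000).astype(np.float32)))
print(robot.read_state()['ee_pos'])
E
```

```text
((550.1082763671875, -268.7135009765625), (15.227774620056152, 15.205416679382324), 17.96760368347168)
[ 0.55013412 -0.2879605   0.228156  ]
```

View pics/w2.png

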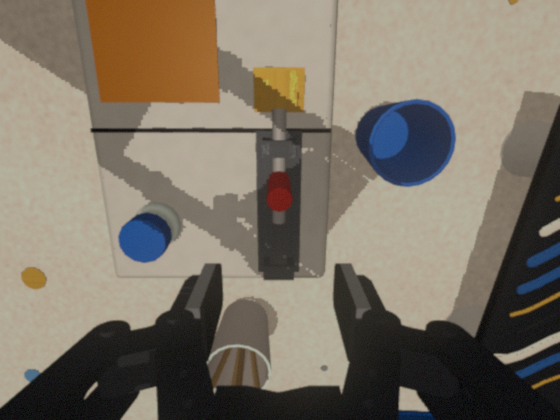

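```bash
python3 - <<'E'
from h import *
f=np.load('wrist.npz');C=cloud(f)
for v in range(100,285,4): print(v,plane(f,279,v,.13)[1].round(4),C[v,266].round(3),C[v,279].round(3),f['frame'][v,266])
E
```

```text
100 -0.2129 [ 0.538 -0.214  0.13 ] [ 0.547 -0.213  0.13 ] [110  83  36]
104 -0.2155 [ 0.538 -0.216  0.131] [ 0.547 -0.215  0.13 ] [109  82  33]
108 -0.218 [ 0.538 -0.219  0.132] [ 0.547 -0.218  0.131] [107  81  34]
112 -0.2206 [ 0.538 -0.222  0.112] [ 0.547 -0.221  0.127] [115 100  78]
116 -0.2232 [ 0.538 -0.225  0.11 ] [ 0.547 -0.223  0.127] [123 115 103]
120 -0.2258 [ 0.538 -0.228  0.111] [ 0.548 -0.226  0.126] [175 165 149]
124 -0.2284 [ 0.538 -0.231  0.111] [ 0.548 -0.229  0.127] [177 166 150]
128 -0.2311 [ 0.539 -0.233  0.111] [ 0.548 -0.231  0.126] [120 112  99]
132 -0.2338 [ 0.539 -0.236  0.114] [ 0.548 -0.234  0.126] [78 76 73]
136 -0.2364 [ 0.539 -0.239  0.114] [ 0.548 -0.237  0.126] [77 75 73]
140 -0.2391 [ 0.54 -0.24  0.13] [ 0.548 -0.239  0.131] [64 61 59]
144 -0.2419 [ 0.54  -0.242  0.132] [ 0.549 -0.242  0.131] [86 82 80]
148 -0.2446 [ 0.54  -0.245  0.131] [ 0.549 -0.244  0.131] [90 87 83]
152 -0.2474 [ 0.54  -0.248  0.131] [ 0.549 -0.247  0.13 ] [95 92 89]
156 -0.2501 [ 0.54  -0.251  0.13 ] [ 0.549 -0.25   0.13 ] [81 77 74]
160 -0.2529 [ 0.54  -0.257  0.113] [ 0.549 -0
[... 1465 characters left out ...]
64 62]
248 -0.3201 [ 0.544 -0.328  0.113] [ 0.555 -0.328  0.113] [55 52 49]
252 -0.3234 [ 0.544 -0.332  0.114] [ 0.555 -0.331  0.113] [54 52 48]
256 -0.3268 [ 0.545 -0.335  0.114] [ 0.555 -0.335  0.113] [51 49 45]
260 -0.3302 [ 0.545 -0.335  0.121] [ 0.555 -0.338  0.114] [49 47 42]
264 -0.3336 [ 0.545 -0.336  0.126] [ 0.556 -0.342  0.114] [49 45 41]
268 -0.337 [ 0.545 -0.337  0.132] [ 0.555 -0.337  0.13 ] [55 53 49]
272 -0.3405 [ 0.545 -0.341  0.131] [ 0.555 -0.34   0.131] [58 54 50]
276 -0.3439 [ 0.546 -0.345  0.13 ] [ 0.556 -0.344  0.13 ] [55 54 53]
280 -0.3475 [ 0.546 -0.422 -0.   ] [ 0.562 -0.421 -0.   ] [147 139 121]
284 -0.351 [ 0.547 -0.427  0.001] [ 0.562 -0.426  0.001] [180 176 156]
```

The strap edge is 18 mm from the knob axis (−0.251 against −0.269), which is the stated clearance at the home end. The picture also shows the rod inside the keeper, with the knob at (279,195) and the keeper at (279,90). So the bolt is home. Now I'll move to the lever with the fingers shut and the jaws along the post's y.

Call:
step_arm --deltas '[[[0.005,0.052,0],[0,0,7],0],[[0.005,0.052,0],[0,0,7],0],[[0.005,0.052,0],[0,0,7],0],[[0.005,0.052,0],[0,0,7],0],[[0.005,0.052,0],[0,0,7],0],[[0.005,0.052,0],[0,0,7],0],[[0.005,0.052,0],[0,0,8],0],[[0.006,0.052,0],[0,0,8],0],[[0.006,0.052,0],[0,0,8],0],[[0,0,0],[0,0,0],0]]' --squeeze 30

```text
time_s: 6.12
ee_pos: [0.5954, 0.1842, 0.2252]
tool_rot: [-2.854, 1.566, 3.086]
wrist_force: [0.4, 0.1, -0.7]
width: -0.002
```

```bash
python3 - <<'E'
from m import *
f=grab('wrist','w3.png');g=grab('side','s3.png')
cv2.imwrite('pics/s3z.png',cv2.resize(cv2.imread('pics/s3.png')[110:230,180:340],None,fx=5,fy=5,interpolation=2))
blobs('wrist',(4,150,60),(20,255,255),(.09,.15),None,'orange')
C=cloud(f);hsv=cv2.cvtColor(f['frame'],cv2.COLOR_RGB2HSV)
m=(cv2.inRange(hsv,(4,140,60),(20,255,255))>0)&(abs(C[...,2]-.12)<.006)
print(cv2.minAreaRect((C[m][:,:2]*1000).astype(np.float32)))
s=robot.read_state();print(s['ee_pos'],s['joint_pos'],s['wrist_force'],np.linalg.inv(f['extrinsics'])[:3].round(3))
E
```

```text
orange wrist px [281.2 208.8] box [248, 186, 66, 47, 2884] med [0.5969 0.1855 0.1194] min [0.578 0.163 0.118] max [0.616 0.209 0.121]
((597.9389038085938, 185.37474060058594), (49.33002853393555, 35.66267395019531), 71.63812255859375)
[0.59600836 0.18064968 0.22620328] [ 2.39810407e-01  1.55373223e-01  1.17019591e+00 -2.51212606e-04
  1.81929721e+00 -9.82645145e-01] [-0.11619119  0.00269575 -0.35629169] [[ 0.336  0.897  0.287  0.522]
 [ 0.942 -0.32  -0.104  0.21 ]
 [-0.002  0.305 -0.952  0.369]]
```

View pics/w3.png

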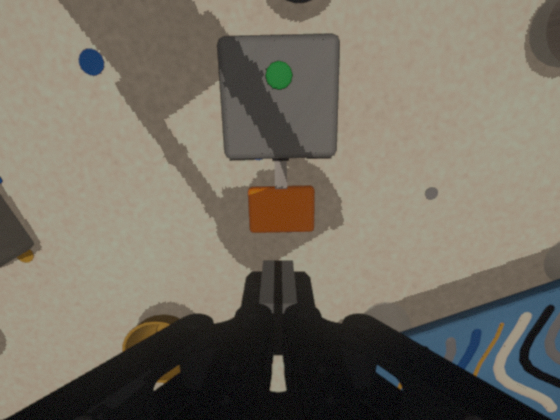

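View pics/s3z.png

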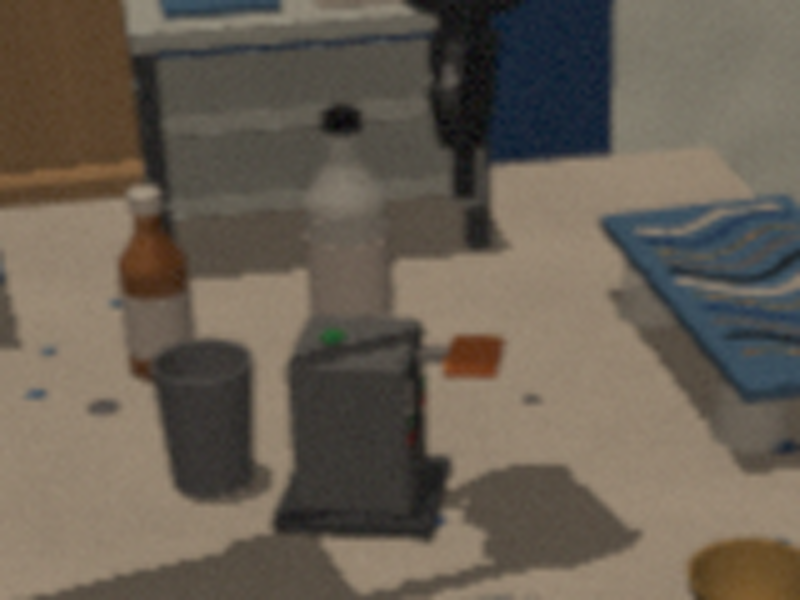

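The wrist view shows the pad at (281,209), which measures (0.598, 0.185) at z 0.119, squared to the jaws. I'll descend to just above it.

Call:
step_arm --deltas '[[[0.004,0.003,-0.03],[0,0,0],0],[[0,0,-0.03],[0,0,0],0],[[0,0,-0.025],[0,0,0],0],[[0,0,-0.012],[0,0,0],0],[[0,0,0],[0,0,0],0]]'

```text
time_s: 6.85
ee_pos: [0.6004, 0.182, 0.1303]
tool_rot: [-2.498, 1.569, -2.848]
wrist_force: [-0.0, 0.4, 0.6]
width: -0.0
```

Call:
step_arm --deltas '[[[0,0,-0.003],[0,0,0],0],[[0,0,-0.003],[0,0,0],0],[[0,0,0],[0,0,0],0]]'

```text
time_s: 7.22
ee_pos: [0.601, 0.1831, 0.1256]
tool_rot: [0.557, 1.57, 0.208]
wrist_force: [-0.6, 0.1, 0.4]
width: 0.002
```

Call:
step_arm --deltas '[[[0,0,-0.002],[0,0,0],0],[[0,0,0],[0,0,0],0]]'

```text
time_s: 7.48
ee_pos: [0.6008, 0.183, 0.1231]
tool_rot: [-2.602, 1.571, -2.951]
wrist_force: [0.3, 0.3, -0.6]
width: 0.003
```

Call:
step_arm --deltas '[[[0,0,-0.002],[0,0,0],0],[[0,0,0],[0,0,0],0]]'

```text
time_s: 7.72
ee_pos: [0.6008, 0.183, 0.121]
tool_rot: [-2.549, 1.57, -2.898]
wrist_force: [0.1, -0.1, 0.6]
width: -0.002
```

Call:
step_arm --deltas '[[[0,0,-0.001],[0,0,0],0],[[0,0,0],[0,0,0],0]]'

```text
time_s: 7.98
ee_pos: [0.6009, 0.183, 0.1202]
tool_rot: [-2.823, 1.571, 3.111]
wrist_force: [1.2, -0.1, 0.2]
width: -0.0
```

Call:
step_arm --deltas '[[[0,0,-0.001],[0,0,0],0],[[0,0,0],[0,0,0],0]]'

```text
time_s: 8.22
ee_pos: [0.6012, 0.1831, 0.12]
tool_rot: [0.586, 1.57, 0.237]
wrist_force: [-0.9, -0.1, 1.9]
width: -0.001
```

Call:
step_arm --deltas '[[[0,0,-0.001],[0,0,0],0],[[0,0,0],[0,0,0],0]]'

```text
time_s: 8.48
ee_pos: [0.6013, 0.1831, 0.1194]
tool_rot: [0.584, 1.569, 0.235]
wrist_force: [-1.1, 0.2, 6.0]
width: 0.002
```

Contact is at z = 0.120, so the third click is at about 0.084 and the stop at 0.074.

Call:
step_arm --deltas '[[[0,0,-0.004],[0,0,0],0],[[0,0,-0.004],[0,0,0],0],[[0,0,-0.004],[0,0,0],0],[[0,0,-0.004],[0,0,0],0],[[0,0,-0.004],[0,0,0],0],[[0,0,-0.004],[0,0,0],0],[[0,0,0],[0,0,0],0]]'

```text
time_s: 9.35
ee_pos: [0.6013, 0.1831, 0.0952]
tool_rot: [0.581, 1.569, 0.232]
wrist_force: [-1.1, -0.4, 7.6]
width: 0.003
```

Call:
step_arm --deltas '[[[0,0,-0.003],[0,0,0],0],[[0,0,-0.003],[0,0,0],0],[[0,0,0],[0,0,0],0]]'

```text
time_s: 9.72
ee_pos: [0.6013, 0.1831, 0.0891]
tool_rot: [0.575, 1.569, 0.226]
wrist_force: [-0.4, -0.9, 5.5]
width: -0.002
```

Call:
step_arm --deltas '[[[0,0,-0.002],[0,0,0],0],[[0,0,0],[0,0,0],0]]'

```text
time_s: 9.98
ee_pos: [0.6013, 0.1831, 0.0867]
tool_rot: [0.569, 1.57, 0.22]
wrist_force: [1.3, -0.2, 5.1]
width: -0.001
```

Call:
step_arm --deltas '[[[0,0,-0.001],[0,0,0],0],[[0,0,0],[0,0,0],0]]'

```text
time_s: 10.22
ee_pos: [0.6013, 0.1831, 0.0858]
tool_rot: [0.591, 1.57, 0.241]
wrist_force: [-0.2, 0.3, 5.5]
width: 0.002
```

Call:
step_arm --deltas '[[[0,0,-0.001],[0,0,0],0],[[0,0,0],[0,0,0],0]]'

```text
time_s: 10.48
ee_pos: [0.6013, 0.1831, 0.085]
tool_rot: [0.594, 1.57, 0.245]
wrist_force: [-0.1, 0.3, 5.3]
width: -0.003
```

Call:
step_arm --deltas '[[[0,0,-0.0005],[0,0,0],0],[[0,0,0],[0,0,0],0],[[0,0,0],[0,0,0],0]]'

```text
time_s: 10.85
ee_pos: [0.6013, 0.1831, 0.0846]
tool_rot: [0.578, 1.57, 0.229]
wrist_force: [-0.6, -1.0, 7.1]
width: -0.002
```

```bash
python3 - <<'E'
from m import *
g=grab('side','s4.png');f=grab('scene','c4.png');
cv2.imwrite('pics/s4z.png',cv2.resize(cv2.imread('pics/s4.png')[110:230,180:340],None,fx=5,fy=5,interpolation=2))
w=grab('wrist','w4.png')
for n in('side','wrist','scene'):blobs(n,(4,130,40),(20,255,255),(.06,.11),None,'orange')
blobs('scene',(0,150,80),(6,255,255),(.10,.19),((172,150,80),(180,255,255)),'red')
blobs('side',(0,150,80),(6,255,255),(.10,.19),((172,150,80),(180,255,255)),'red')
print(np.mean([ (robot.grab_frame('wrist'),robot.read_state()['wrist_force'])[1] for _ in range(4)],0),robot.read_state()['ee_pos'])
E
```

```text
orange side px [181.9 113.8] box [177, 110, 10, 8, 31] med [0.2799 1.1927 0.0854] min [0.255 1.183 0.063] max [0.302 1.201 0.096]
orange side px [190.7 114.1] box [186, 110, 11, 8, 30] med [0.3267 1.1972 0.0743] min [0.299 1.184 0.062] max [0.35  1.207 0.093]
orange side px [200.3 113.5] box [198, 112, 6, 4, 13] med [0.3764 1.2012 0.0725] min [0.365 1.193 0.065] max [0.389 1.211 0.083]
orange side px [210.3 163.4] box [204, 158, 13, 11, 118] med [0.3961 0.4361 0.0927] min [0.375 0.425 0.075] max [0.417 0.451 0.109]
orange side px [273.9 191.8] box [269, 187, 11, 8, 48] med [0.5894 0.1683 0.0816] min [0.578 0.158 0.077] max [0.609 0.197 0.084]
orange side px [246.7 250. ] box [228, 237, 40, 27, 519] med [ 0.4563 -0.1732  0.1092] min [ 0.419 -0.215  0.108] max [ 0.496 -0.128  0.11 ]
orange side px [419.1 265.9] box [394, 261, 55, 11, 133] med [ 0.8747 -0.2748  0.067 ] min [ 0.807 -0.303  0.065] max [ 0.928 -0.252  0.069]
orange side px [442.1 296. ] box [417, 289, 58, 19, 186] med [ 0.8694 -0.3842  0.0674] min [ 0.799 -0.408  0.065] max [ 0.925 -0.362  0.07 ]
orange side px [469.3 334.
[... 442 characters left out ...]
[0.6054 0.1743 0.0839] min [0.58  0.16  0.079] max [0.621 0.203 0.091]
orange scene px [298.1 375.9] box [274, 355, 41, 50, 159] med [ 0.876  -0.2752  0.0698] min [ 0.809 -0.303  0.067] max [ 0.931 -0.254  0.073]
orange scene px [258.5 404.1] box [235, 397, 42, 23, 135] med [ 0.8404 -0.3758  0.0695] min [ 0.799 -0.403  0.066] max [ 0.889 -0.364  0.073]
red scene px [197.6 272.4] box [194, 266, 8, 14, 69] med [ 0.5554 -0.2698  0.1659] min [ 0.546 -0.275  0.129] max [ 0.558 -0.263  0.175]
red side px [292.  254.8] box [290, 246, 5, 20, 85] med [ 0.5471 -0.2747  0.1539] min [ 0.543 -0.278  0.128] max [ 0.552 -0.266  0.172]
[-0.82015477 -0.22745347  6.22167046] [0.60126203 0.18306813 0.08459091]
```

View pics/s4z.png

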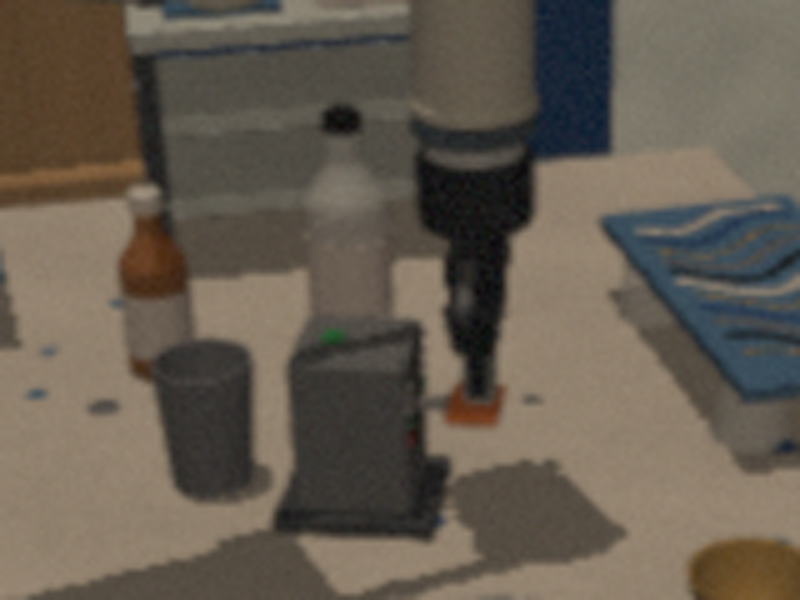

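View pics/w4.png

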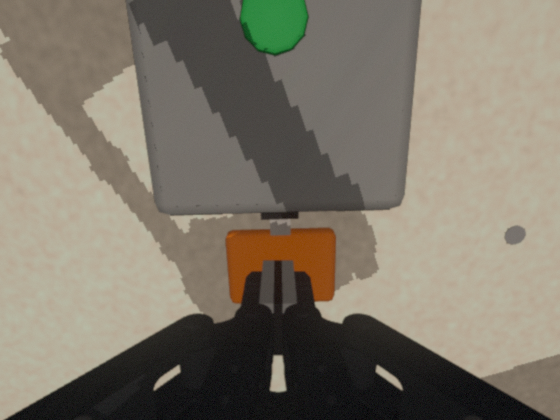

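View pics/c4.png

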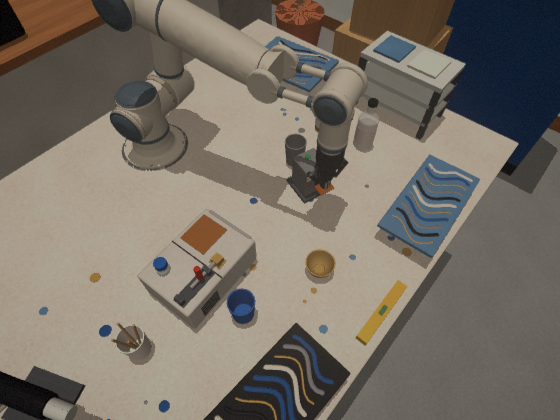

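Travel is about 35.4 mm and the force is rising out of the trough before the click, so I need about 1 mm more.

Call:
step_arm --deltas '[[[0,0,-0.0005],[0,0,0],0],[[0,0,0],[0,0,0],0]]'

```text
time_s: 11.45
ee_pos: [0.6013, 0.1831, 0.0842]
tool_rot: [0.574, 1.569, 0.225]
wrist_force: [-0.4, -0.2, 7.1]
width: -0.0
```

Call:
step_arm --deltas '[[[0,0,-0.0007],[0,0,0],0],[[0,0,0],[0,0,0],0],[[0,0,0],[0,0,0],0]]'

```text
time_s: 11.82
ee_pos: [0.6013, 0.1831, 0.0837]
tool_rot: [0.607, 1.569, 0.258]
wrist_force: [-0.9, -0.8, 8.1]
width: 0.003
```

```bash
python3 - <<'E'
from m import *
print(np.mean([ (robot.grab_frame('wrist'),robot.read_state()['wrist_force'])[1] for _ in range(8)],0),robot.read_state()['ee_pos'])
g=grab('side','s5.png')
cv2.imwrite('pics/s5z.png',cv2.resize(cv2.imread('pics/s5.png')[165:220,240:300],None,fx=10,fy=10,interpolation=2))
E
```

```text
[-0.96253105 -0.35191633  7.49862755] [0.601273   0.18308668 0.08372483]
```

View pics/s5z.png

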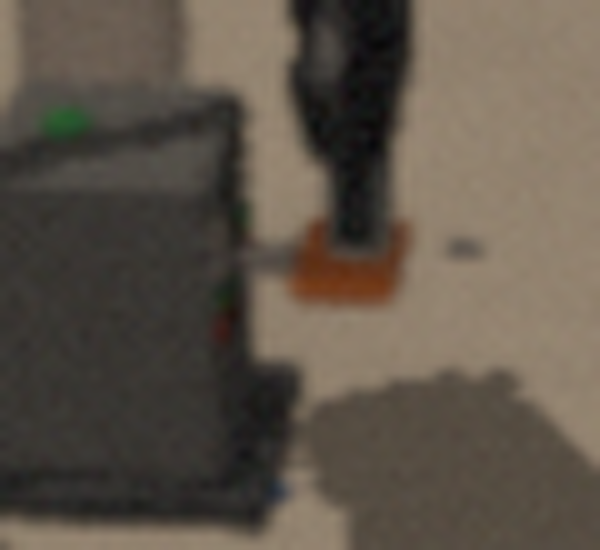

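The lever stem at (265,257) is level with the midpoint of the two green marks, at (242,215) and (224,293), and above the red one. Travel is about 36.3 mm and the force about 7.5–8 N, both right for the third click. Handing in.

```bash
python3 - <<'E'
from h import *
print(robot.hand_in()); print(robot.read_state()['time_s'],robot.read_state()['ee_pos'])
E
```

```text
the job is handed in; nothing more can be done
None
the job is handed in; nothing more can be done
```

I slid the bolt home first, then pressed the lamp lever to the third click. I handed in at about 12 s while still holding the lever down.

- **Bolt:** I pinched the knob and slid it about 33 mm until it stopped hard, at about 29 N. After I let go, the knob axis was 18 mm from the strap, as stated for the home end, and the rod was inside the keeper. Two later views, taken while I was pressing the lever, showed the knob still there.
- **Lever:** the fingers touched the pad at z = 0.120 m and ended at 0.0837 m, about 36.3 mm of travel. The holding force was 7.5–8 N. The side view showed the lever level with the green marks and above the red one. It never came within 9 mm of the bottom stop.
- **Other objects:** the cups, pot, bowl and bottles looked unmoved in the last pictures, though I didn't measure their positions.
- **Disagreements:** the scene and side cameras differed by 3–10 mm on the knob and pad, so I relied on the wrist camera and on contact. The force at the third click read about 0.5 N lower than I expected, which could be sensor noise or put the lever up to 1 mm off.

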